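# Pack the small altar set and close its crate

### The job

Pack the small altar set into the divided wooden crate, all pieces standing upright: the small incense burner in the wide middle compartment and one of the two small candlesticks in each end compartment, set down gently because the ware is brittle. Then put the lid squarely on the crate so that it seats down on the rim all round. The large burner and large candlestick are from a bigger set that is too tall for this crate; leave them, the bud vase, the cobra figurine and the paint jar standing where they are.

Things in the scene. Friction and masses are not known exactly. Their poses are not given: they have to be found in the camera images.
- crate: Open plywood crate on the table, outside 140 (x) x 244 (y) x 100 mm, 2 kg, loose. Origin: centre of underside. Walls and floor 8 mm; inside 124 x 228, 92 deep. Two low dividers along x at y = +-45 (6 thick, 30 above the inner floor) make three compartments in a row along y: middle 84 wide at y = 0, ends 66 wide at y = +-81 mm; all 124 in x. The ends are alike.
- lid: The crate's lift-off lid, right way up, 0.25 kg. Origin: centre of its lowest plane (under the cleats); x, y as the crate. Board 144 x 248, z = 8 to 17 mm. Two cleats below (110 in x, 12 in y, 8 deep, at y = +-101) drop inside the crate walls with 7 mm play. Grip: batten 20 wide (x), 110 long (y), z = 17 to 45. Seated, either way round, its origin is 92 mm above the crate's.
- burner: Small incense burner, buff clay: round bowl on three small feet, two upright ear loops on the rim. 0.2 kg. Origin: centre of underside. Belly 62 mm dia. at z = 30, neck 47 at z = 52, straight rim 54 mm dia. from z = 58 to 70 (grip here, across x). Ears at y = +-24, each 26 long in x, up to z = 80 mm.
- candlestick_a: Small candlestick of buff clay, one of two alike: turned, round, 80 mm high, 0.12 kg. Origin: centre of its underside; z up. Foot diameter 48 mm, slim knopped stem, straight candle socket of diameter 30 mm from z = 55 to 80 mm (the place to grip).
- candlestick_b: The other small candlestick, the same as candlestick_a.
- burner_large: Large incense burner, the same clay and shape as the small one but 1.3 times the size: 104 mm high over the ears, belly diameter 81 mm, 0.4 kg. Not of this set: leave it. Origin: centre of its underside; ears at +-y.
- candlestick_large: Large candlestick, the same clay and shape as the small ones but 1.4 times the size: 112 mm high, foot diameter 67 mm, socket diameter 42 mm. Not of this set: leave it. Origin: centre of its underside.
- bud_vase: Small bud vase of the same clay, 80 mm high like the small candlesticks, but with a rounded belly (diameter 50 mm at z = 28 mm) low down, thin neck (18 mm at z = 64 mm) and flared lip (30 mm). Not of this set: leave it. Origin: centre of its underside.
- cobra: Small clay figurine of a coiled cobra with spread hood on a drum base of diameter 60 mm, 95 mm high. Leave it. Origin: centre of its underside.
- paint_jar: Closed grey paint jar with white screw cap, diameter 52 mm, 60 mm high. Leave it. Origin: centre of its underside.

How it is judged:
On the way, in this order (a step that is already met when the one before it is completed fails the run):
1. the small burner stands upright in the middle compartment and a small candlestick in each end compartment, all let go (y of burner in the frame of crate between -0.03 and 0.03 m and x of burner in the frame of crate between -0.05 and 0.05 m and z of burner in the frame of crate between 0.003 and 0.013 m and angle between burner's own z axis and vertical below 0.12 rad and (((y of candlestick_a in the frame of crate between 0.059 and 0.103 m and x of candlestick_a in the frame of crate between -0.05 and 0.05 m and z of candlestick_a in the frame of crate between 0.003 and 0.013 m and angle between candlestick_a's own z axis and vertical below 0.12 rad) and (y of candlestick_b in the frame of crate between -0.103 and -0.059 m and x of candlestick_b in the frame of crate between -0.05 and 0.05 m and z of candlestick_b in the frame of crate between 0.003 and 0.013 m and angle between candlestick_b's own z axis and vertical below 0.12 rad)) or ((y of candlestick_a in the frame of crate between -0.103 and -0.059 m and x of candlestick_a in the frame of crate between -0.05 and 0.05 m and z of candlestick_a in the frame of crate between 0.003 and 0.013 m and angle between candlestick_a's own z axis and vertical below 0.12 rad) and (y of candlestick_b in the frame of crate between 0.059 and 0.103 m and x of candlestick_b in the frame of crate between -0.05 and 0.05 m and z of candlestick_b in the frame of crate between 0.003 and 0.013 m and angle between candlestick_b's own z axis and vertical below 0.12 rad))) and linear speed of each of burner, candlestick_a, candlestick_b below 0.02 m/s and contact force between the fingers and burner below 0.1 N and contact force between the fingers and candlestick_a below 0.1 N and contact force between the fingers and candlestick_b below 0.1 N), for 0.2 s.
2. the lid is seated on the rim, square on the crate (z of lid in the frame of crate between 0.088 and 0.096 m and horizontal distance between lid and crate below 0.015 m and angle between the x axis of lid and the x axis of crate, either way round below 0.13 rad and angle between the z axis of lid and the z axis of crate, either way round below 0.05 rad), for 0.2 s.
At the end, for the whole second after the job is handed in: Burner in the middle, one small candlestick in each end compartment, on the crate floor (5 mm), upright (0.12 rad); lid seated on the rim (4 mm, 0.05 rad), centred within 15 mm, square within 0.13 rad; crate level; the five other things upright within 30 mm of their start; all at rest (all of step 2 and y of burner in the frame of crate between -0.03 and 0.03 m and x of burner in the frame of crate between -0.05 and 0.05 m and z of burner in the frame of crate between 0.003 and 0.013 m and angle between burner's own z axis and vertical below 0.12 rad and (((y of candlestick_a in the frame of crate between 0.059 and 0.103 m and x of candlestick_a in the frame of crate between -0.05 and 0.05 m and z of candlestick_a in the frame of crate between 0.003 and 0.013 m and angle between candlestick_a's own z axis and vertical below 0.12 rad) and (y of candlestick_b in the frame of crate between -0.103 and -0.059 m and x of candlestick_b in the frame of crate between -0.05 and 0.05 m and z of candlestick_b in the frame of crate between 0.003 and 0.013 m and angle between candlestick_b's own z axis and vertical below 0.12 rad)) or ((y of candlestick_a in the frame of crate between -0.103 and -0.059 m and x of candlestick_a in the frame of crate between -0.05 and 0.05 m and z of candlestick_a in the frame of crate between 0.003 and 0.013 m and angle between candlestick_a's own z axis and vertical below 0.12 rad) and (y of candlestick_b in the frame of crate between 0.059 and 0.103 m and x of candlestick_b in the frame of crate between -0.05 and 0.05 m and z of candlestick_b in the frame of crate between 0.003 and 0.013 m and angle between candlestick_b's own z axis and vertical below 0.12 rad))) and linear speed of each of burner, candlestick_a, candlestick_b, lid, crate, burner_large, candlestick_large, bud_vase, cobra, paint_jar below 0.02 m/s and angle between crate's own z axis and vertical below 0.05 rad and not (distance of burner_large from where it was at the start of the episode above 0.03 m or angle between burner_large's own z axis and vertical above 0.4 rad) and not (distance of candlestick_large from where it was at the start of the episode above 0.03 m or angle between candlestick_large's own z axis and vertical above 0.4 rad) and not (distance of bud_vase from where it was at the start of the episode above 0.03 m or angle between bud_vase's own z axis and vertical above 0.4 rad) and not (distance of cobra from where it was at the start of the episode above 0.03 m or angle between cobra's own z axis and vertical above 0.4 rad) and not (distance of paint_jar from where it was at the start of the episode above 0.03 m or angle between paint_jar's own z axis and vertical above 0.4 rad)); the robot touches nothing.
It fails at once if the large burner, large candlestick or bud vase moved more than 30 mm or knocked over ((distance of burner_large from where it was at the start of the episode above 0.03 m or angle between burner_large's own z axis and vertical above 0.4 rad) or (distance of candlestick_large from where it was at the start of the episode above 0.03 m or angle between candlestick_large's own z axis and vertical above 0.4 rad) or (distance of bud_vase from where it was at the start of the episode above 0.03 m or angle between bud_vase's own z axis and vertical above 0.4 rad)).
It fails at once if the cobra figurine or paint jar moved more than 30 mm or knocked over ((distance of cobra from where it was at the start of the episode above 0.03 m or angle between cobra's own z axis and vertical above 0.4 rad) or (distance of paint_jar from where it was at the start of the episode above 0.03 m or angle between paint_jar's own z axis and vertical above 0.4 rad)).
It fails at once if a piece of the small set dropped (falls freely at over 0.7 m/s, a drop of some 25 mm) ((contact force between the fingers and burner below 0.1 N and linear speed of burner above 0.7 m/s) or (contact force between the fingers and candlestick_a below 0.1 N and linear speed of candlestick_a above 0.7 m/s) or (contact force between the fingers and candlestick_b below 0.1 N and linear speed of candlestick_b above 0.7 m/s)).
It also fails if it takes over 104 s, if anything falls off the work surface, if the arm or the gripper's body presses on something with over 40 N, if the wrist force passes 120 N, or if a joint passes its speed limit or range.

### The arm

A 7-joint arm with a two-finger parallel gripper is mounted at the origin on the work surface. World frame = base frame: x ahead of the robot, y to its left, z up, the work surface at z = 0. Lengths are in m, angles in rad, forces in N, time in s.
With the tool pointing down it reaches from about 0.4 to 0.85 m from the base axis. Payload 10.4 kg.
Tool frame: the origin (TCP) lies at the very end of the fingers, on their centre line; the grasp point (between the pads) lies 19 mm behind it (r.pinch_z is the distance from the TCP to the grasp point, in m); z points along the fingers, y is the line along which they close (so a half turn about z gives the same grasp; the last joint's range is limited). The gripper opens to 87 mm and grips with 3 to 60 N. Pads are 19 mm wide; open, the fingers measure 117 mm over their backs; the gripper's body (75 mm by 190 mm) begins 51 mm behind the grasp point.
Start: joints at [1.281, 0.332, -0.065, 1.46, 0.022, 1.35, -0.088], TCP at [0.165, -0.603, 0.223] pointing down, gripper open.
Joint ranges: [-2.6, 2.6], [-0.5, 2.12], [-1.47, 1.34], [0.16, 2.42], [-1.27, 4.41], [0.06, 2.06], [-2.6, 2.6]. Speed limits (rad/s): [2.22, 2.22, 2.79, 2.79, 3.14, 3.14, 3.14].

### API

Orientations are given as a unit quaternion [x, y, z, w].
In Python, from bench import r, camera gives the robot as it stands. The module is installed in compiled form; this text tells all that it offers.
- The arm moves only by the shell command python3 -m pendant 'ROWS' [FORCE]. ROWS is JSON, a list of rows, each an object with "dp": the shift along the tool's x, y, z as a fraction of full scale, a list of three; "rotation": the turn, a rotation vector about the tool's x, y, z as a fraction of full scale, a list of three; "jaw": the opening, from 0 (shut) to 1 (fully open). A call has 1 to 8 rows; each row is the pose to reach, as a shift and turn from the pose commanded when the call began, along the tool's axes at that moment, turning the shorter way round; what a row does not reach only later rows make up. Full scale, the value 1, is 0.15 m for a shift and 2 pi rad for a turn. A row lasts 1/8 s, in which the tool goes at most 62.5 mm and 10.7 degrees, less where a joint would pass 70% of its speed; a pose out of reach is approached as far as the arm can. A call with a number of a shift or a turn outside -1 to 1 is refused whole. A call with a gripper value outside its range is refused whole. The fingers move at their own pace and stop on an object; FORCE is the grip in N (left out, the last holds). Time passes only in rows, so rows that repeat a pose let the fingers close. It gives the time, the measured TCP pose, the force, the opening and the grip force at its end, in the units of the state.
- r.read_state(): the state, without advancing time (a new reading comes with each control period).
- camera(name): name is "scene" or "top" or "wrist"; returns a dict with "image" (400x640x3 uint8, red, green, blue), "z_map" (400x640 float32, m along the optical axis (not along the pixel's ray), 0 where there is no reading), "mtx" (3x3 intrinsics, pixels), "T" (4x4, takes a point from camera to world coordinates). Camera axes: x right, y down, z forward; pixel columns grow to the right and rows downward; lengths in m; the calibration is good to about 2 mm. A picture is of the moment at which its call begins.
- r.close_job(): hands the job in; it is judged then, once.
The state is a dict: "time": time; "joint_positions": joint angles; "joint_vel": joint speeds; "joint_torque": joint torques, N m; "ee_pos": TCP position; "eef_rot": TCP orientation; "ft_force": force on the tool from outside, world axes, zero at the start; "torque": the same for the moment, N m; "width": finger opening in m; "grip_force": force on a finger pad.
Only numpy, scipy, OpenCV 4.12 (cv2) and the standard library are available. Lean on these libraries where they do the work, as an engineer would, in place of code of your own. Each camera call takes 0.05 s, during which the arm holds its last target. There are 200 camera calls.

## Working session

There is one attempt and no reset: what is moved stays moved. The work goes in short steps, Python scripts to look and compute and a shell command to move; the robot and the scene stay as the last step left them, time stands still between calls to the robot, and variables do not carry over. Pictures are saved under pics/ and viewed, at most 14 in all, crops included, and the job is handed in when it is done.

```bash
mkdir -p pics; python3 - <<'E'
from bench import r,camera
import cv2,numpy as np
s=r.read_state(); print(s['time'],s['ee_pos'],s['eef_rot'],s['width'],r.pinch_z)
for n in('top','scene'):
    c=camera(n); cv2.imwrite(f'pics/{n}0.png',c['image'][...,::-1]); np.savez(f'{n}0.npz',**c); print(n,c['mtx'].tolist(),c['T'].round(3).tolist())
E
```

```text
0.0 [ 0.16465673 -0.60250441  0.22175082] [ 9.91116199e-01  1.32996803e-01 -1.29150668e-04 -7.16987791e-04] 0.0871357429435956 0.0187
top [[491.64734220026935, 0.0, 324.8759383506625], [0.0, 491.64734220026935, 201.4277310540361], [0.0, 0.0, 1.0]] [[-0.026, -0.998, 0.064, 0.388], [-1.0, 0.027, 0.011, -0.006], [-0.013, -0.064, -0.998, 1.607], [0.0, 0.0, 0.0, 1.0]]
scene [[473.2921476849288, 0.0, 318.0676958121319], [0.0, 473.2921476849288, 201.87408686609626], [0.0, 0.0, 1.0]] [[0.738, 0.568, -0.364, 0.919], [0.675, -0.627, 0.39, -0.48], [-0.007, -0.533, -0.846, 1.079], [0.0, 0.0, 0.0, 1.0]]
```

View pics/top0.png

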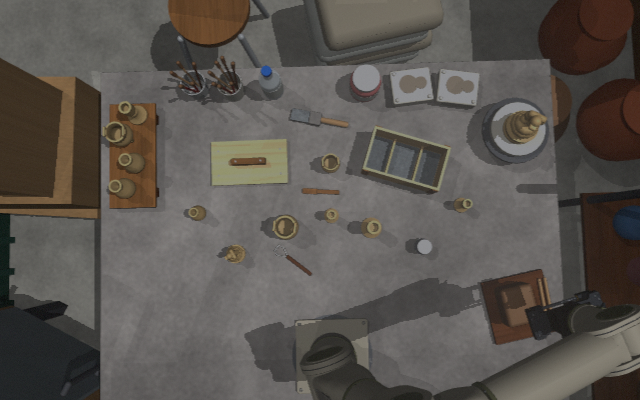

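View pics/scene0.png

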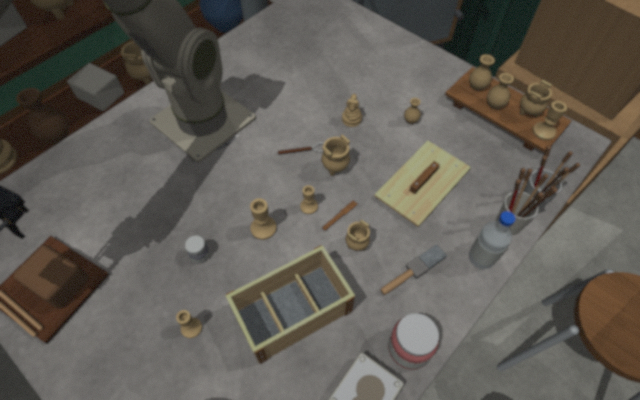

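The top view shows the crate at (406,159), lid (249,162), small burner (330,162) and small candlesticks (331,214) and (463,205). The large burner is at (285,227), the large candlestick at (372,228), the vase at (198,212), the cobra at (234,254) and the jar at (424,247). The scene view confirms which is which: the candlestick feet are at (309,198) and (188,322), and the round-bellied vase is at (412,110).

```bash
cat > h.py <<'E'
import numpy as np,cv2
def cloud(c):
    K,T,Z=c['mtx'],c['T'],c['z_map']
    v,u=np.mgrid[:400,:640]
    P=np.stack([(u-K[0,2])/K[0,0]*Z,(v-K[1,2])/K[1,1]*Z,Z],-1)@T[:3,:3].T+T[:3,3]
    P[Z==0]=np.nan
    return P
def proj(c,p):
    q=np.linalg.inv(c['T'])@np.append(p,1); return (c['mtx']@q[:3]/q[2])[:2]
def rect(p):
    (cx,cy),(w,h),a=cv2.minAreaRect(p[:,:2].astype(np.float32)*1000); 
    return np.round([cx,cy,w,h,a],1)
E
python3 - <<'E'
from h import *
D={'crate':(406,159,55,.088,.112),'lidboard':(249,162,48,.01,.03),'batten':(249,162,30,.036,.06),'burner':(330,162,18,.055,.09),'ca':(331,214,14,.065,.095),'cb':(463,205,15,.065,.095),'BL':(285,227,20,.08,.12),'CL':(372,228,16,.09,.13),'vase':(198,212,13,.06,.1),'cobra':(234,254,16,.05,.11),'jar':(424,247,14,.05,.07)}
a=np.load('top0.npz');P=cloud(a);b=np.load('scene0.npz');Q=cloud(b)
for n,(u,v,s,l,h) in D.items():
    p=P[v-s:v+s,u-s:u+s].reshape(-1,3); p=p[(p[:,2]>l)&(p[:,2]<h)]
    m=np.r_[p[:,:2].mean(0)]
    q=Q.reshape(-1,3); rad={'crate':.15,'lidboard':.16,'batten':.07}.get(n,.04)
    q=q[(q[:,2]>l)&(q[:,2]<h)&(np.hypot(*(q[:,:2]-m).T)<rad)]
    print(n,len(p),m.round(4),np.nanmax(p[:,2]).round(3),rect(p),'| scene',len(q),q.mean(0).round(4) if len(q) else '',rect(q) if len(q)>3 else '')
p=P[230:390,170:300].reshape(-1,3);print('table z',np.nanmedian(p[:,2]))
E
```

```text
crate 780 [ 0.6132 -0.2474] 0.11 [ 612.9 -244.1  245.4  147.8   72.2] | scene 1768 [ 0.618  -0.248   0.0995] [ 614.4 -246.   245.   148.2   72.2]
lidboard 3088 [0.6277 0.2538] 0.03 [629.4 254.1 293.5 324.2   2.5] | scene 3773 [0.6307 0.245  0.0185] [6.281e+02 2.542e+02 1.459e+02 2.541e+02 5.000e-01]
batten 215 [0.6261 0.2554] 0.054 [626.6 255.7  20.5 107.7   0.8] | scene 288 [0.6293 0.2496 0.0456] [628.3 253.5  22.3 112.8   1.7]
burner 130 [ 0.6145 -0.0086] 0.084 [613.1  -7.4  53.4  53.9  88. ] | scene 281 [ 0.6144 -0.0098  0.0698] [614.6 -11.7  51.   55.9  41.2]
ca 53 [ 0.4463 -0.0065] 0.087 [446.2  -6.9  26.5  28.3  43.7] | scene 125 [ 0.4482 -0.011   0.0766] [447.5 -10.1  28.3  31.4  42.8]
cb 66 [ 0.4695 -0.429 ] 0.088 [ 470.1 -428.5   27.5   28.2   48.4] | scene 174 [ 0.4719 -0.4331  0.0762] [ 471.7 -432.3   28.9   29.2   30.6]
BL 190 [0.4129 0.1402] 0.111 [412.1 138.5  71.   64.9  88.5] | scene 306 [0.4146 0.1391 0.0918] [413.5 135.5  68.4  70.1  32.5]
CL 116 [ 0.4032 -0.135 ] 0.121 [ 403.1 -134.9   41.5   36.5   88.5] | scene 277 [ 0.4064 -0.1389  0.1061] [ 405.2 -137.4   39.8   42.7   41.3]
vase 71 [0.4652 0.4244] 0.087 [464.8 424.4  30.3  25.1  87.1] | scene 93 [0.4661 0.4206 0.0752] [466.  420.   31.3  28.   70.5]
cobra 122 [0.3304 0.3031] 0.098 [330.9 306.1  37.9  32.5  81.9] | scene 186 [0.3356 0.2963 0.0746] [329.8 301.2  33.3  42.1  64.2]
jar 177 [ 0.3393 -0.2945] 0.068 [ 339.2 -293.8   44.1   45.1   46.2] | scene 293 [ 0.3433 -0.2992  0.0606] [ 342.  -298.9   46.    44.3    2.4]
table z 0.0004913384351377115
```

```bash
cat > go.py <<'E'
import sys,numpy as np
from scipy.spatial.transform import Rotation as R
from bench import r
# usage: go.py x y z(mm, TCP) yaw_of_tool_y(deg)
x,y,z,a=map(float,sys.argv[1:5])
s=r.read_state(); R0=R.from_quat(s['eef_rot'])
ty=np.array([np.cos(np.radians(a)),np.sin(np.radians(a)),0]); tz=np.array([0,0,-1.]); tx=np.cross(ty,tz)
R1=R.from_matrix(np.stack([tx,ty,tz],1))
dp=R0.inv().apply(np.array([x,y,z])/1000-s['ee_pos'])/.15
rv=(R0.inv()*R1).as_rotvec()
print('t',round(s['time'],2),'now',(s['ee_pos']*1000).round(1),'yaw_y',np.degrees(np.arctan2(*R0.as_matrix()[[1,0],[1,1]])).round(1),'dp',dp.round(4),'rot',(rv/2/np.pi).round(4),'w',round(s['width'],4),'grip',round(s['grip_force'],2),'F',s['ft_force'].round(1))
E
python3 go.py 471 -430.5 200 -17.8
```

```text
t 0.1 now [ 164.7 -602.6  221.8] yaw_y -74.7 dp [ 2.2723 -0.5678  0.1461] rot [-2.000e-04 -1.000e-04 -1.581e-01] w 0.0871 grip 0.0 F [-0.3  0.1 -0. ]
```

```bash
python3 -m pendant '[{"dp":[0.33,-0.1,0],"rotation":[0,0,0],"jaw":0.7},{"dp":[0.66,-0.2,0],"rotation":[0,0,0],"jaw":0.7},{"dp":[1,-0.28,0],"rotation":[0,0,0],"jaw":0.7},{"dp":[1,-0.28,0],"rotation":[0,0,0],"jaw":0.7}]'
python3 -m pendant '[{"dp":[0.33,-0.1,0],"rotation":[0,0,0],"jaw":0.7},{"dp":[0.66,-0.2,0],"rotation":[0,0,0],"jaw":0.7},{"dp":[1,-0.28,0.1],"rotation":[0,0,0],"jaw":0.7},{"dp":[1,-0.28,0.1],"rotation":[0,0,-0.03],"jaw":0.7},{"dp":[1,-0.28,0.1],"rotation":[0,0,-0.06],"jaw":0.7},{"dp":[1,-0.28,0.1],"rotation":[0,0,-0.09],"jaw":0.7},{"dp":[1,-0.28,0.1],"rotation":[0,0,-0.12],"jaw":0.7},{"dp":[1,-0.28,0.1],"rotation":[0,0,-0.158],"jaw":0.7}]'
python3 go.py 471 -430.5 200 -17.8
```

```text
time: 0.6
ee_pos: [0.3032, -0.5196, 0.2222]
eef_rot: [0.991, 0.137, 0.001, -0.001]
ft_force: [-1.2, -0.3, 0.4]
width: 0.0619
grip_force: 0.0
time: 1.6
ee_pos: [0.431, -0.4436, 0.2071]
eef_rot: [0.823, 0.568, -0.0, -0.0]
ft_force: [0.9, -0.7, -0.0]
width: 0.0607
grip_force: 0.0
t 1.6 now [ 431.  -443.6  207.1] yaw_y -20.7 dp [0.1758 0.2187 0.0471] rot [-0.0001  0.     -0.0081] w 0.0607 grip 0.0 F [ 0.9 -0.7 -0. ]
```

```bash
python3 -m pendant '[{"dp":[0.1758,0.2187,0.047],"rotation":[0,0,-0.008],"jaw":0.65},{"dp":[0.1758,0.2187,0.047],"rotation":[0,0,-0.008],"jaw":0.65},{"dp":[0.1758,0.2187,0.047],"rotation":[0,0,-0.008],"jaw":0.65}]'
cat > wr.py <<'E'
import sys
from h import *
from bench import camera
# wr.py name x y rad zl zh  (mm): points near (x,y) between heights
n=sys.argv[1];x,y,rad,zl,zh=[float(v)/1000 for v in sys.argv[2:7]]
c=camera(n);cv2.imwrite(f'pics/{sys.argv[7]}.png',c['image'][...,::-1]);np.savez('last.npz',**c)
p=cloud(c).reshape(-1,3);p=p[(p[:,2]>zl)&(p[:,2]<zh)&(np.hypot(p[:,0]-x,p[:,1]-y)<rad)]
print(n,len(p));
if len(p)>3: print((p.mean(0)*1000).round(1),'zmax',p[:,2].max().round(4),'rect',rect(p),'circle',cv2.minEnclosingCircle(p[:,:2].astype(np.float32)*1000))
E
python3 wr.py wrist 471 -430.5 40 70 95 w1; python3 go.py 471 -430.5 49 -17.8
```

```text
time: 1.98
ee_pos: [0.4712, -0.4306, 0.2001]
eef_rot: [0.81, 0.586, -0.0, -0.0]
ft_force: [0.1, -0.5, -0.2]
width: 0.0566
grip_force: 0.0
wrist 567
[ 470.8 -432.6   79. ] zmax 0.0822 rect [ 470.6 -432.9   29.9   28.4   73. ] circle ((470.48309326171875, -432.9967956542969), 15.118523597717285)
t 2.02 now [ 470.9 -431.   200.3] yaw_y -18.2 dp [3.8000e-03 4.0000e-04 1.0088e+00] rot [-0.0001  0.0001 -0.0012] w 0.0568 grip 0.0 F [ 0.3 -0.3  0.3]
```

View pics/w1.png

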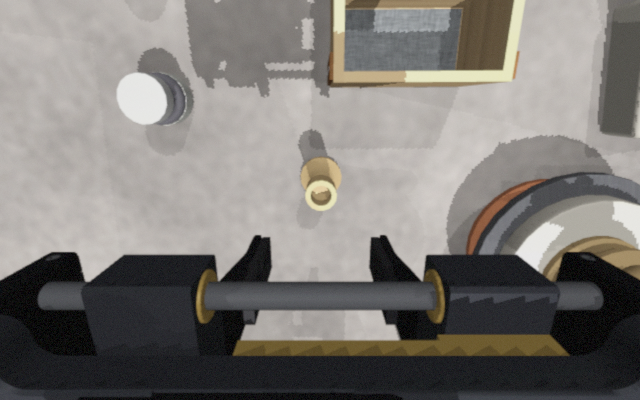

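The wrist view shows the candlestick socket at (320,195), centred between the fingers. I'll go down and grip it.

```bash
python3 -m pendant '[{"dp":[0,0,0.35],"rotation":[0,0,0],"jaw":0.65},{"dp":[-0.005,0,0.7],"rotation":[0,0,0],"jaw":0.65},{"dp":[-0.005,0,0.9],"rotation":[0,0,0],"jaw":0.65},{"dp":[-0.005,0,1],"rotation":[0,0,0],"jaw":0.65},{"dp":[-0.005,0,1],"rotation":[0,0,0],"jaw":0.2},{"dp":[-0.005,0,1],"rotation":[0,0,0],"jaw":0.2},{"dp":[-0.005,0,1],"rotation":[0,0,0],"jaw":0.2},{"dp":[-0.005,0,1],"rotation":[0,0,0],"jaw":0.2}]' 12
python3 -m pendant '[{"dp":[0,0,0],"rotation":[0,0,0],"jaw":0.2},{"dp":[0,0,0],"rotation":[0,0,0],"jaw":0.2}]' 12
python3 go.py 588.9 -322.1 190 -17.8
```

```text
time: 3.02
ee_pos: [0.4723, -0.4311, 0.0516]
eef_rot: [0.81, 0.587, 0.0, 0.001]
ft_force: [-1.2, 0.6, 4.3]
width: 0.0297
grip_force: 11.9
time: 3.28
ee_pos: [0.4723, -0.4311, 0.0516]
eef_rot: [0.81, 0.587, 0.0, 0.001]
ft_force: [-1.1, 0.7, 6.4]
width: 0.0296
grip_force: 11.9
t 3.27 now [ 472.3 -431.1   51.6] yaw_y -18.1 dp [ 0.9316  0.5139 -0.9227] rot [ 0.0002  0.0001 -0.0009] w 0.0296 grip 11.95 F [-1.1  0.7  6.4]
```

```bash
python3 -m pendant '[{"dp":[0,0,-0.2],"rotation":[0,0,0],"jaw":0.2},{"dp":[0,0,-0.5],"rotation":[0,0,0],"jaw":0.2},{"dp":[0,0,-0.8],"rotation":[0,0,0],"jaw":0.2},{"dp":[0,0,-0.93],"rotation":[0,0,0],"jaw":0.2},{"dp":[0.3,0.17,-0.93],"rotation":[0,0,0],"jaw":0.2},{"dp":[0.6,0.34,-0.93],"rotation":[0,0,0],"jaw":0.2},{"dp":[0.85,0.5,-0.93],"rotation":[0,0,0],"jaw":0.2},{"dp":[0.926,0.514,-0.93],"rotation":[0,0,-0.001],"jaw":0.2}]'
python3 -m pendant '[{"dp":[0,0,0],"rotation":[0,0,0],"jaw":0.2},{"dp":[0,0,0],"rotation":[0,0,0],"jaw":0.2}]'
python3 wr.py wrist 614 -246 160 90 106 w2;  python3 go.py 589.2 -323.1 60 -17.8
```

```text
time: 4.28
ee_pos: [0.5903, -0.3187, 0.1884]
eef_rot: [0.806, 0.592, 0.0, -0.001]
ft_force: [0.4, -0.4, -1.3]
width: 0.0292
grip_force: 12.0
time: 4.53
ee_pos: [0.587, -0.3245, 0.1896]
eef_rot: [0.808, 0.588, -0.001, -0.0]
ft_force: [-0.3, -2.0, -0.7]
width: 0.0294
grip_force: 12.0
wrist 7381
[ 607.6 -272.7   99.2] zmax 0.1031 rect [ 607.5 -271.5  192.8  146.2   72. ] circle ((607.388671875, -272.1797180175781), 118.23677062988281)
t 4.58 now [ 587.1 -324.5  189.8] yaw_y -17.9 dp [0.0143 0.0111 0.8654] rot [-0.0001  0.0002 -0.0003] w 0.0296 grip 11.97 F [-0.1 -1.2 -1. ]
```

View pics/w2.png

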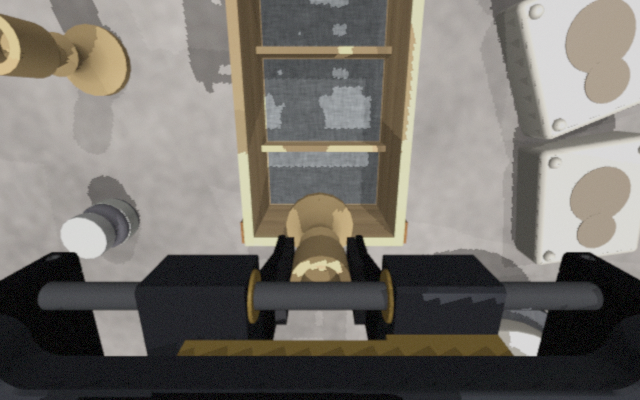

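The candlestick hangs upright at (318,240) above the near end compartment. The crate rim's near edge is at row 240, as expected.

```bash
python3 -m pendant '[{"dp":[0.013,0.013,0.2],"rotation":[0,0,0],"jaw":0.2},{"dp":[0.013,0.013,0.4],"rotation":[0,0,0],"jaw":0.2},{"dp":[0.013,0.013,0.6],"rotation":[0,0,0],"jaw":0.2},{"dp":[0.013,0.013,0.75],"rotation":[0,0,0],"jaw":0.2},{"dp":[0.013,0.013,0.82],"rotation":[0,0,0],"jaw":0.2},{"dp":[0.013,0.013,0.845],"rotation":[0,0,0],"jaw":0.2},{"dp":[0.013,0.013,0.85],"rotation":[0,0,0],"jaw":0.2},{"dp":[0.013,0.013,0.85],"rotation":[0,0,0],"jaw":0.2}]'
python3 go.py 589.7 -323.6 59.6 -17.8
```

```text
time: 5.58
ee_pos: [0.5912, -0.3216, 0.0634]
eef_rot: [0.808, 0.589, 0.0, 0.001]
ft_force: [0.6, 1.0, -0.8]
width: 0.0299
grip_force: 12.0
t 5.58 now [ 591.2 -321.6   63.4] yaw_y -17.8 dp [-0.0157 -0.0057  0.0255] rot [0.0002 0.0001 0.0001] w 0.0299 grip 11.97 F [ 0.6  1.  -0.8]
```

```bash
python3 -m pendant '[{"dp":[-0.012,-0.005,0.01],"rotation":[0,0,0],"jaw":0.2},{"dp":[-0.012,-0.005,0.018],"rotation":[0,0,0],"jaw":0.2},{"dp":[-0.012,-0.005,0.022],"rotation":[0,0,0],"jaw":0.2},{"dp":[-0.012,-0.005,0.025],"rotation":[0,0,0],"jaw":0.2},{"dp":[-0.012,-0.005,0.025],"rotation":[0,0,0],"jaw":0.2}]'
```

```text
time: 6.2
ee_pos: [0.5896, -0.3233, 0.0597]
eef_rot: [0.808, 0.589, -0.0, 0.0]
ft_force: [-3.1, 0.6, 6.9]
width: 0.0294
grip_force: 12.0
```

```bash
python3 -m pendant '[{"dp":[0,0,0],"rotation":[0,0,0],"jaw":0.45},{"dp":[0,0,0],"rotation":[0,0,0],"jaw":0.6},{"dp":[0,0,0],"rotation":[0,0,0],"jaw":0.6},{"dp":[0,0,-0.2],"rotation":[0,0,0],"jaw":0.6},{"dp":[0,0,-0.5],"rotation":[0,0,0],"jaw":0.6},{"dp":[0,0,-0.8],"rotation":[0,0,0],"jaw":0.6},{"dp":[0,0,-1],"rotation":[0,0,0],"jaw":0.6},{"dp":[0,0,-1],"rotation":[0,0,0],"jaw":0.6}]'
python3 wr.py wrist 590 -323 30 70 98 w3
python3 go.py 447 -9.5 200 -17.8
```

```text
time: 7.2
ee_pos: [0.5908, -0.3232, 0.2117]
eef_rot: [0.808, 0.589, 0.001, 0.002]
ft_force: [0.1, -0.3, -0.7]
width: 0.0522
grip_force: 0.0
wrist 834
[ 588.  -325.2   82.3] zmax 0.0908 rect [ 588.1 -325.2   29.    29.2   72.6] circle ((587.8549194335938, -325.4325866699219), 14.947433471679688)
t 7.25 now [ 590.  -322.9  209.6] yaw_y -17.8 dp [ 1.6992 -1.5453  0.0606] rot [0.0003 0.0001 0.0001] w 0.0525 grip 0.0 F [ 0.2  0.4 -0.5]
```

```bash
python3 -m pendant '[{"dp":[0.25,-0.23,0],"rotation":[0,0,0],"jaw":0.65},{"dp":[0.5,-0.46,0],"rotation":[0,0,0],"jaw":0.65},{"dp":[0.75,-0.69,0],"rotation":[0,0,0],"jaw":0.65},{"dp":[0.9,-0.82,0],"rotation":[0,0,0],"jaw":0.65},{"dp":[0.9,-0.82,0],"rotation":[0,0,0],"jaw":0.65}]'
python3 -m pendant '[{"dp":[0.25,-0.23,0],"rotation":[0,0,0],"jaw":0.65},{"dp":[0.5,-0.46,0],"rotation":[0,0,0],"jaw":0.65},{"dp":[0.75,-0.69,0],"rotation":[0,0,0],"jaw":0.65},{"dp":[0.8,-0.725,0.06],"rotation":[0,0,0],"jaw":0.65},{"dp":[0.8,-0.725,0.06],"rotation":[0,0,0],"jaw":0.65},{"dp":[0.8,-0.725,0.06],"rotation":[0,0,0],"jaw":0.65}]'
python3 wr.py wrist 447 -9.5 30 70 98 w4
python3 go.py 447.3 -10 51 -17.8
```

```text
time: 7.88
ee_pos: [0.5127, -0.1545, 0.2079]
eef_rot: [0.807, 0.591, -0.0, -0.0]
ft_force: [-0.2, -0.5, -0.2]
width: 0.0566
grip_force: 0.0
time: 8.62
ee_pos: [0.447, -0.0109, 0.1995]
eef_rot: [0.808, 0.589, -0.0, -0.0]
ft_force: [-0.7, -0.6, 0.2]
width: 0.0566
grip_force: 0.0
wrist 570
[447.7  -9.6  79.1] zmax 0.0835 rect [447.7 -10.   29.3  28.7  73.7] circle ((447.4272155761719, -10.14748477935791), 15.145649909973145)
t 8.68 now [447.1 -10.7 199.6] yaw_y -17.9 dp [4.400e-03 4.000e-04 9.905e-01] rot [-0.0001 -0.0001 -0.0002] w 0.0567 grip 0.0 F [ 0.9 -0.9  0.4]
```

```bash
python3 -m pendant '[{"dp":[0,0,0.35],"rotation":[0,0,0],"jaw":0.65},{"dp":[0.004,0,0.7],"rotation":[0,0,0],"jaw":0.65},{"dp":[0.004,0,0.9],"rotation":[0,0,0],"jaw":0.65},{"dp":[0.004,0,0.985],"rotation":[0,0,0],"jaw":0.65},{"dp":[0.004,0,0.985],"rotation":[0,0,0],"jaw":0.2},{"dp":[0.004,0,0.985],"rotation":[0,0,0],"jaw":0.2},{"dp":[0.004,0,0.985],"rotation":[0,0,0],"jaw":0.2},{"dp":[0.004,0,0.985],"rotation":[0,0,0],"jaw":0.2}]' 12
python3 -m pendant '[{"dp":[0,0,0],"rotation":[0,0,0],"jaw":0.2}]' 12
python3 -m pendant '[{"dp":[0,0,-0.2],"rotation":[0,0,0],"jaw":0.2},{"dp":[0,0,-0.5],"rotation":[0,0,0],"jaw":0.2},{"dp":[0,0,-0.8],"rotation":[0,0,0],"jaw":0.2},{"dp":[0,0,-0.93],"rotation":[0,0,0],"jaw":0.2},{"dp":[0,0,-0.93],"rotation":[0,0,0],"jaw":0.2}]'
python3 go.py 639.3 -169.4 190 -17.8
```

```text
time: 9.68
ee_pos: [0.4475, -0.0089, 0.0528]
eef_rot: [0.808, 0.589, 0.001, 0.001]
ft_force: [0.5, -0.7, 3.2]
width: 0.0295
grip_force: 12.0
time: 9.8
ee_pos: [0.4476, -0.0089, 0.0528]
eef_rot: [0.808, 0.589, 0.001, 0.001]
ft_force: [0.5, -0.3, 6.2]
width: 0.0294
grip_force: 12.0
time: 10.42
ee_pos: [0.4474, -0.0088, 0.1924]
eef_rot: [0.808, 0.589, 0.001, 0.001]
ft_force: [0.2, -0.2, -1.5]
width: 0.0292
grip_force: 12.0
t 10.43 now [447.4  -8.8 192.4] yaw_y -17.8 dp [-0.6294  1.5454  0.0197] rot [0.0004 0.     0.0001] w 0.0292 grip 12.0 F [ 0.2 -0.2 -1.5]
```

```bash
python3 -m pendant '[{"dp":[-0.1,0.2,0],"rotation":[0,0,0],"jaw":0.2},{"dp":[-0.2,0.5,0],"rotation":[0,0,0],"jaw":0.2},{"dp":[-0.3,0.75,0],"rotation":[0,0,0],"jaw":0.2},{"dp":[-0.4,0.95,0],"rotation":[0,0,0],"jaw":0.2},{"dp":[-0.4,0.95,0],"rotation":[0,0,0],"jaw":0.2}]'
python3 -m pendant '[{"dp":[-0.1,0.2,0],"rotation":[0,0,0],"jaw":0.2},{"dp":[-0.2,0.5,0],"rotation":[0,0,0],"jaw":0.2},{"dp":[-0.23,0.59,0],"rotation":[0,0,0],"jaw":0.2},{"dp":[-0.23,0.595,0],"rotation":[0,0,0],"jaw":0.2},{"dp":[-0.23,0.595,0],"rotation":[0,0,0],"jaw":0.2}]'
python3 go.py 639.3 -169.4 60.8 -17.8
```

```text
time: 11.05
ee_pos: [0.5642, -0.111, 0.1888]
eef_rot: [0.809, 0.588, -0.001, -0.001]
ft_force: [0.4, 0.4, -2.3]
width: 0.0294
grip_force: 12.0
time: 11.68
ee_pos: [0.6379, -0.168, 0.191]
eef_rot: [0.807, 0.59, -0.0, -0.001]
ft_force: [0.1, 0.4, -1.7]
width: 0.0293
grip_force: 12.0
t 11.68 now [ 637.9 -168.   191. ] yaw_y -17.7 dp [-0.0065  0.0126  0.8679] rot [-0.0002 -0.      0.0003] w 0.0293 grip 12.0 F [ 0.1  0.4 -1.7]
```

```bash
python3 -m pendant '[{"dp":[-0.006,0.012,0.2],"rotation":[0,0,0],"jaw":0.2},{"dp":[-0.006,0.012,0.4],"rotation":[0,0,0],"jaw":0.2},{"dp":[-0.006,0.012,0.6],"rotation":[0,0,0],"jaw":0.2},{"dp":[-0.006,0.012,0.75],"rotation":[0,0,0],"jaw":0.2},{"dp":[-0.006,0.012,0.82],"rotation":[0,0,0],"jaw":0.2},{"dp":[-0.006,0.012,0.84],"rotation":[0,0,0],"jaw":0.2},{"dp":[-0.006,0.012,0.845],"rotation":[0,0,0],"jaw":0.2},{"dp":[-0.006,0.012,0.845],"rotation":[0,0,0],"jaw":0.2}]'
python3 go.py 639.3 -169.4 60.8 -17.8
```

```text
time: 12.68
ee_pos: [0.6406, -0.1709, 0.0656]
eef_rot: [0.808, 0.589, 0.0, 0.001]
ft_force: [0.0, 0.6, -0.8]
width: 0.0296
grip_force: 12.0
t 12.68 now [ 640.6 -170.9   65.6] yaw_y -17.8 dp [ 0.0067 -0.0111  0.0323] rot [0.0002 0.     0.0001] w 0.0296 grip 12.0 F [ 0.   0.6 -0.8]
```

```bash
python3 -m pendant '[{"dp":[0.006,-0.01,0.015],"rotation":[0,0,0],"jaw":0.2},{"dp":[0.006,-0.01,0.022],"rotation":[0,0,0],"jaw":0.2},{"dp":[0.006,-0.01,0.028],"rotation":[0,0,0],"jaw":0.2},{"dp":[0.006,-0.01,0.032],"rotation":[0,0,0],"jaw":0.2},{"dp":[0.006,-0.01,0.032],"rotation":[0,0,0],"jaw":0.2}]'
```

```text
time: 13.3
ee_pos: [0.6393, -0.1696, 0.0607]
eef_rot: [0.808, 0.589, 0.0, 0.0]
ft_force: [0.1, 0.1, 4.8]
width: 0.029
grip_force: 12.0
```

```bash
python3 -m pendant '[{"dp":[0,0,0],"rotation":[0,0,0],"jaw":0.45},{"dp":[0,0,0],"rotation":[0,0,0],"jaw":0.6},{"dp":[0,0,0],"rotation":[0,0,0],"jaw":0.6},{"dp":[0,0,-0.2],"rotation":[0,0,0],"jaw":0.6},{"dp":[0,0,-0.5],"rotation":[0,0,0],"jaw":0.6},{"dp":[0,0,-0.8],"rotation":[0,0,0],"jaw":0.6},{"dp":[0,0,-1],"rotation":[0,0,0],"jaw":0.6},{"dp":[0,0,-1],"rotation":[0,0,0],"jaw":0.6}]'
python3 wr.py wrist 639 -170 30 70 98 w5
python3 go.py 614.4 -10 215 -17.8
```

```text
time: 14.3
ee_pos: [0.6402, -0.1695, 0.2129]
eef_rot: [0.808, 0.589, 0.001, 0.002]
ft_force: [0.5, 0.3, -0.3]
width: 0.0523
grip_force: 0.0
wrist 837
[ 638.9 -170.2   82.2] zmax 0.0903 rect [ 638.9 -170.3   29.4   29.2   74.4] circle ((638.8290405273438, -170.41265869140625), 14.997832298278809)
t 14.35 now [ 639.4 -169.5  210.7] yaw_y -17.8 dp [ 0.962  -0.4831 -0.0293] rot [0.0003 0.     0.0001] w 0.0518 grip 0.0 F [-0.   0.  -1.3]
```

```bash
python3 -m pendant '[{"dp":[0.3,-0.15,0],"rotation":[0,0,0],"jaw":0.95},{"dp":[0.6,-0.3,0],"rotation":[0,0,0],"jaw":0.95},{"dp":[0.9,-0.46,-0.02],"rotation":[0,0,0],"jaw":0.95},{"dp":[0.962,-0.483,-0.02],"rotation":[0,0,0],"jaw":0.95},{"dp":[0.962,-0.483,-0.02],"rotation":[0,0,0],"jaw":0.95},{"dp":[0.962,-0.483,-0.02],"rotation":[0,0,0],"jaw":0.95}]'
python3 wr.py wrist 614 -10 45 60 98 w6
python3 - <<'E'
from h import *
c=np.load('last.npz');P=cloud(c)
p=P.reshape(-1,3);n=np.hypot(p[:,0]-.614,p[:,1]+.01)<.045
for l,h in((.058,.072),(.073,.09)):
    q=p[n&(p[:,2]>l)&(p[:,2]<h)]; print(len(q),q.mean(0).round(4),rect(q))
    d=q[:,:2]-q[:,:2].mean(0);w,V=np.linalg.eigh(d.T@d/len(d));print(np.sqrt(w)*1000,np.degrees(np.arctan2(V[1,1],V[0,1])))
u,v=proj(c,[.614,-.01,.06]).astype(int);print(u,v)
cv2.imwrite('pics/w6c.png',cv2.resize(c['image'][max(v-60,0):v+60,u-80:u+80,::-1],None,fx=4,fy=4))
E
python3 go.py 614.4 -10 47 -17.8
```

```text
time: 15.1
ee_pos: [0.614, -0.0121, 0.2121]
eef_rot: [0.808, 0.589, -0.001, -0.0]
ft_force: [-0.9, -0.7, -0.8]
width: 0.0822
grip_force: 0.0
wrist 1218
[614.8 -13.6  71.1] zmax 0.082 rect [615.1 -11.3  54.   53.5  50.4] circle ((615.1019897460938, -11.5015287399292), 29.02547264099121)
939 [ 0.6148 -0.0145  0.0675] [614.8 -10.   53.8  50.5   6.1]
[14.84121752 17.79479768] -167.8320600094598
321 [ 0.615  -0.0107  0.0795] [608.3 -11.9  38.8  54.7   4.4]
[ 7.46765425 24.22383963] 94.27524525316066
320 182
t 15.15 now [614.  -12.  212.3] yaw_y -17.9 dp [ 0.0146 -0.0012  1.102 ] rot [-0.0001  0.0001 -0.0003] w 0.0827 grip 0.0 F [0.5 0.4 0.2]
```

View pics/w6c.png

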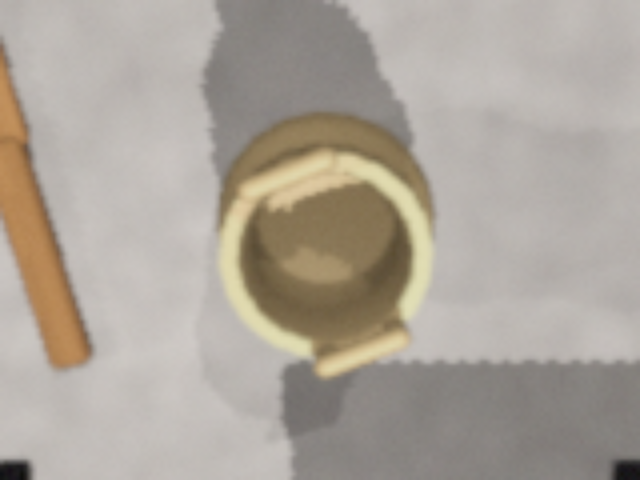

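The crop shows the burner from above, with its ears at (287,173) and (362,348). The ear axis is therefore about 95° in the world frame, so I'll grip with tool y at +5°.

```bash
python3 -m pendant '[{"dp":[0.008,0.004,0],"rotation":[0,0,-0.025],"jaw":0.95},{"dp":[0.008,0.004,0.2],"rotation":[0,0,-0.05],"jaw":0.95},{"dp":[0.008,0.004,0.5],"rotation":[0,0,-0.063],"jaw":0.95},{"dp":[0.008,0.004,0.6],"rotation":[0,0,-0.063],"jaw":0.95},{"dp":[0.008,0.004,0.6],"rotation":[0,0,-0.063],"jaw":0.95}]'
python3 go.py 615 -11 47 5
```

```text
time: 15.78
ee_pos: [0.6147, -0.0097, 0.1226]
eef_rot: [0.677, 0.736, -0.0, -0.001]
ft_force: [-0.9, 1.1, 0.1]
width: 0.083
grip_force: 0.0
t 15.78 now [614.7  -9.7 122.6] yaw_y 4.8 dp [-0.0087  0.0021  0.5038] rot [-0.0002 -0.     -0.0007] w 0.083 grip 0.0 F [-0.9  1.1  0.1]
```

```bash
python3 -m pendant '[{"dp":[-0.006,0.002,0.25],"rotation":[0,0,0],"jaw":0.95},{"dp":[-0.006,0.002,0.42],"rotation":[0,0,0],"jaw":0.95},{"dp":[-0.006,0.002,0.5],"rotation":[0,0,0],"jaw":0.95},{"dp":[-0.006,0.002,0.5],"rotation":[0,0,0],"jaw":0.95},{"dp":[-0.006,0.002,0.5],"rotation":[0,0,0],"jaw":0.5},{"dp":[-0.006,0.002,0.5],"rotation":[0,0,0],"jaw":0.5},{"dp":[-0.006,0.002,0.5],"rotation":[0,0,0],"jaw":0.5},{"dp":[-0.006,0.002,0.5],"rotation":[0,0,0],"jaw":0.5}]' 15
python3 -m pendant '[{"dp":[0,0,0],"rotation":[0,0,0],"jaw":0.5}]' 15
```

```text
time: 16.77
ee_pos: [0.6154, -0.0099, 0.0482]
eef_rot: [0.676, 0.737, 0.0, 0.0]
ft_force: [-1.2, -0.2, 2.8]
width: 0.0535
grip_force: 15.0
time: 16.9
ee_pos: [0.6154, -0.0099, 0.0482]
eef_rot: [0.676, 0.737, 0.0, 0.0]
ft_force: [-1.2, 1.0, 3.3]
width: 0.0538
grip_force: 15.0
```

```bash
python3 -m pendant '[{"dp":[0,0,-0.2],"rotation":[0,0,0],"jaw":0.5},{"dp":[0,0,-0.5],"rotation":[0,0,0],"jaw":0.5},{"dp":[0,0,-0.8],"rotation":[0,0,0],"jaw":0.5},{"dp":[0,0,-0.95],"rotation":[0,0,0],"jaw":0.5},{"dp":[0,0,-0.95],"rotation":[0,0,0.02],"jaw":0.5},{"dp":[0,0,-0.95],"rotation":[0,0,0.045],"jaw":0.5},{"dp":[0,0,-0.95],"rotation":[0,0,0.063],"jaw":0.5},{"dp":[0,0,-0.95],"rotation":[0,0,0.063],"jaw":0.5}]'
python3 go.py 614.5 -246.5 190 -17.8
```

```text
time: 17.9
ee_pos: [0.6151, -0.0099, 0.1901]
eef_rot: [0.808, 0.59, -0.0, -0.0]
ft_force: [-0.3, 0.6, -2.5]
width: 0.0533
grip_force: 15.4
t 17.9 now [615.1  -9.9 190.1] yaw_y -17.7 dp [-1.504e+00  4.761e-01  1.400e-03] rot [-0.0001  0.0001  0.0003] w 0.0533 grip 15.35 F [-0.3  0.6 -2.5]
```

```bash
python3 -m pendant '[{"dp":[-0.2,0.06,0],"rotation":[0,0,0],"jaw":0.5},{"dp":[-0.5,0.16,0],"rotation":[0,0,0],"jaw":0.5},{"dp":[-0.8,0.25,0],"rotation":[0,0,0],"jaw":0.5},{"dp":[-0.95,0.3,0],"rotation":[0,0,0],"jaw":0.5}]'
python3 -m pendant '[{"dp":[-0.2,0.06,0],"rotation":[0,0,0],"jaw":0.5},{"dp":[-0.45,0.14,0],"rotation":[0,0,0],"jaw":0.5},{"dp":[-0.554,0.176,0],"rotation":[0,0,0],"jaw":0.5},{"dp":[-0.554,0.176,0],"rotation":[0,0,0],"jaw":0.5},{"dp":[-0.554,0.176,0],"rotation":[0,0,0],"jaw":0.5}]'
python3 wr.py wrist 614 -246 160 90 106 w7
python3 go.py 614.5 -246.5 56.2 -17.8
```

```text
time: 18.4
ee_pos: [0.614, -0.163, 0.19]
eef_rot: [0.808, 0.589, -0.001, 0.0]
ft_force: [-0.7, 0.6, -2.8]
width: 0.0536
grip_force: 15.0
time: 19.02
ee_pos: [0.6149, -0.2444, 0.1904]
eef_rot: [0.807, 0.591, 0.0, -0.0]
ft_force: [-0.8, 0.0, -1.2]
width: 0.0531
grip_force: 15.0
wrist 8584
[ 629.8 -201.6   99.3] zmax 0.1032 rect [ 614.6 -247.3  244.7  146.7   71.9] circle ((615.3386840820312, -246.29844665527344), 139.47816467285156)
t 19.07 now [ 614.9 -244.3  190.6] yaw_y -17.6 dp [-0.0152  0.0018  0.8958] rot [-0.     -0.0001  0.0006] w 0.0532 grip 15.0 F [ 0.3  0.8 -2.4]
```

View pics/w7.png

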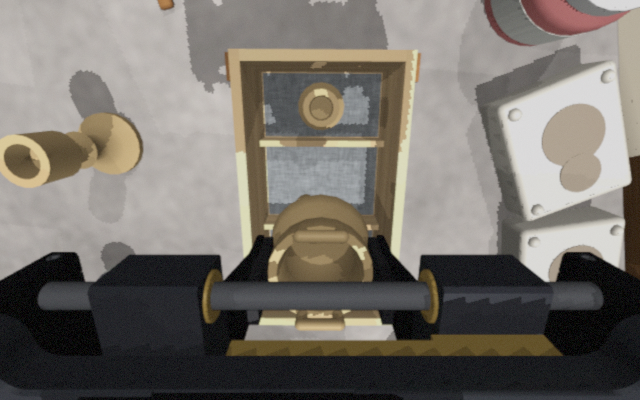

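The far candlestick stands upright at (322,106). The burner is held upright at (320,265), lined up with the crate, so I'll lower it.

```bash
python3 -m pendant '[{"dp":[-0.014,0.002,0.2],"rotation":[0,0,0],"jaw":0.5},{"dp":[-0.014,0.002,0.4],"rotation":[0,0,0],"jaw":0.5},{"dp":[-0.014,0.002,0.6],"rotation":[0,0,0],"jaw":0.5},{"dp":[-0.014,0.002,0.75],"rotation":[0,0,0],"jaw":0.5},{"dp":[-0.014,0.002,0.83],"rotation":[0,0,0],"jaw":0.5},{"dp":[-0.014,0.002,0.86],"rotation":[0,0,0],"jaw":0.5},{"dp":[-0.014,0.002,0.87],"rotation":[0,0,0],"jaw":0.5},{"dp":[-0.014,0.002,0.87],"rotation":[0,0,0],"jaw":0.5}]'
python3 go.py 614.5 -246.8 56.2 -17.8
```

```text
time: 20.08
ee_pos: [0.6146, -0.2487, 0.0608]
eef_rot: [0.808, 0.589, 0.0, 0.001]
ft_force: [-0.1, -0.4, -2.3]
width: 0.0534
grip_force: 15.0
t 20.07 now [ 614.6 -248.7   60.8] yaw_y -17.8 dp [ 0.0119 -0.0045  0.0305] rot [0.0002 0.     0.0001] w 0.0534 grip 15.0 F [-0.1 -0.4 -2.3]
```

```bash
python3 -m pendant '[{"dp":[0.01,-0.003,0.014],"rotation":[0,0,0],"jaw":0.5},{"dp":[0.01,-0.003,0.022],"rotation":[0,0,0],"jaw":0.5},{"dp":[0.01,-0.003,0.028],"rotation":[0,0,0],"jaw":0.5},{"dp":[0.01,-0.003,0.032],"rotation":[0,0,0],"jaw":0.5},{"dp":[0.01,-0.003,0.032],"rotation":[0,0,0],"jaw":0.5}]'
```

```text
time: 20.7
ee_pos: [0.6143, -0.247, 0.0562]
eef_rot: [0.808, 0.589, 0.0, 0.0]
ft_force: [-4.6, 1.0, 7.4]
width: 0.0535
grip_force: 15.0
```

```bash
python3 -m pendant '[{"dp":[0,0,0],"rotation":[0,0,0],"jaw":0.7},{"dp":[0,0,0],"rotation":[0,0,0],"jaw":0.82},{"dp":[0,0,0],"rotation":[0,0,0],"jaw":0.82},{"dp":[0,0,-0.2],"rotation":[0,0,0],"jaw":0.82},{"dp":[0,0,-0.5],"rotation":[0,0,0],"jaw":0.82},{"dp":[0,0,-0.8],"rotation":[0,0,0],"jaw":0.82},{"dp":[0,0,-1],"rotation":[0,0,0],"jaw":0.82},{"dp":[0,0,-1],"rotation":[0,0,0],"jaw":0.82}]'
python3 go.py 628 254 190 0.8
```

```text
time: 21.7
ee_pos: [0.6155, -0.2473, 0.2081]
eef_rot: [0.808, 0.589, 0.001, 0.002]
ft_force: [0.9, -0.1, -0.5]
width: 0.0715
grip_force: 0.0
t 21.7 now [ 615.5 -247.3  208.1] yaw_y -17.8 dp [ 3.2082 -0.9404  0.1148] rot [ 0.0007  0.0002 -0.0516] w 0.0715 grip 0.0 F [ 0.9 -0.1 -0.5]
```

```bash
python3 -m pendant '[{"dp":[0.3,-0.08,0],"rotation":[0,0,0],"jaw":0.6},{"dp":[0.65,-0.19,0],"rotation":[0,0,0],"jaw":0.6},{"dp":[0.95,-0.28,0],"rotation":[0,0,0],"jaw":0.6}]'
python3 -m pendant '[{"dp":[0.3,-0.08,0],"rotation":[0,0,0],"jaw":0.6},{"dp":[0.65,-0.19,0],"rotation":[0,0,0],"jaw":0.6},{"dp":[0.95,-0.28,0],"rotation":[0,0,0],"jaw":0.6}]'
python3 -m pendant '[{"dp":[0.3,-0.08,0],"rotation":[0,0,0],"jaw":0.6},{"dp":[0.65,-0.19,0],"rotation":[0,0,0],"jaw":0.6},{"dp":[0.95,-0.28,0],"rotation":[0,0,0],"jaw":0.6}]'
python3 -m pendant '[{"dp":[0.3,-0.08,0],"rotation":[0,0,-0.02],"jaw":0.6},{"dp":[0.36,-0.1,0.1],"rotation":[0,0,-0.05],"jaw":0.6},{"dp":[0.36,-0.1,0.1],"rotation":[0,0,-0.0516],"jaw":0.6},{"dp":[0.36,-0.1,0.1],"rotation":[0,0,-0.0516],"jaw":0.6}]'
python3 wr.py wrist 628 254 70 38 60 w8
python3 wr.py top 614 -246 30 60 106 t2; python3 wr.py top 589 -323 28 70 96 t2;python3 wr.py top 639 -170 28 70 96 t2
python3 go.py 628 254 22 1
```

```text
time: 22.08
ee_pos: [0.6171, -0.0963, 0.204]
eef_rot: [0.808, 0.59, -0.0, -0.001]
ft_force: [0.8, -0.5, -0.1]
width: 0.0543
grip_force: 0.0
time: 22.45
ee_pos: [0.6204, 0.0521, 0.2041]
eef_rot: [0.808, 0.59, -0.0, -0.0]
ft_force: [0.3, 0.6, -0.7]
width: 0.0522
grip_force: 0.0
time: 22.82
ee_pos: [0.6239, 0.2005, 0.2039]
eef_rot: [0.808, 0.59, -0.001, -0.0]
ft_force: [1.2, -0.4, 0.0]
width: 0.0523
grip_force: 0.0
time: 23.32
ee_pos: [0.6271, 0.2532, 0.1899]
eef_rot: [0.704, 0.71, -0.0, 0.0]
ft_force: [-0.0, -0.5, -0.4]
width: 0.0522
grip_force: 0.0
wrist 2043
[629.  256.7  45.3] zmax 0.0479 rect [628.8 253.5  19.8 109.4   1.3] circle ((628.552734375, 253.35281372070312), 55.353206634521484)
top 136
[ 612.1 -246.    76.9] zmax 0.0955 rect [ 611.1 -244.5   54.7   52.5   73.9] circle ((611.9037475585938, -245.074462890625), 28.906583786010742)
top 77
[ 586.  -321.7   82.2] zmax 0.0945 rect [ 586.1 -321.9   27.8   28.7   24. ] circle ((586.70654296875, -321.45904541015625), 15.40756607055664)
top 70
[ 636.7 -167.1   82.3] zmax 0.0939 rect [ 636.3 -166.9   28.3   29.2   47.9] circle ((636.8699340820312, -167.39735412597656), 15.491994857788086)
t 23.52 now [627.2 253.7 190.7] yaw_y 0.7 dp [0.0025 0.0044 1.1245] rot [ 0.0001  0.     -0.001 ] w 0.0521 grip 0.0 F [0.1 0.6 0.3]
```

View pics/t2.png

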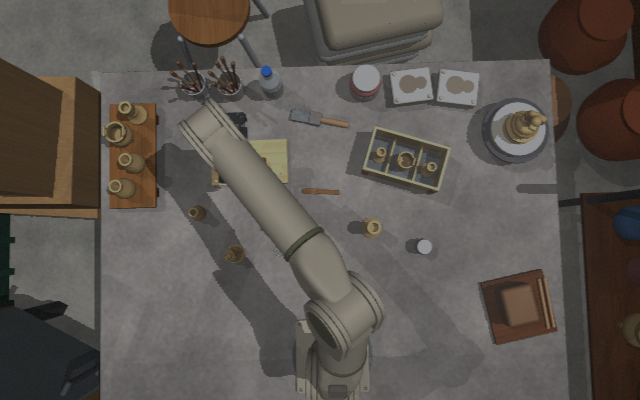

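View pics/w8.png

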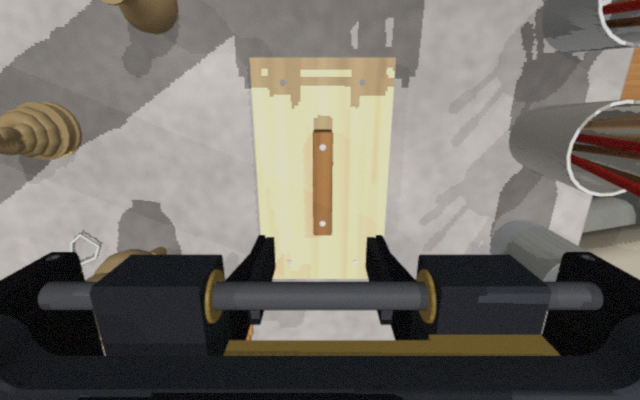

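The top view shows all three pieces in the crate: candlesticks at (381,152) and (431,167), burner at (406,160). The wrist view shows the batten between (322,130) and (322,235), aligned with the fingers. Next I'll grip the lid.

```bash
python3 -m pendant '[{"dp":[0,0.008,0.3],"rotation":[0,0,-0.0015],"jaw":0.6},{"dp":[0,0.008,0.6],"rotation":[0,0,-0.0015],"jaw":0.6},{"dp":[0,0.008,0.8],"rotation":[0,0,-0.0015],"jaw":0.6},{"dp":[0,0.008,0.8],"rotation":[0,0,-0.0015],"jaw":0.6}]'
python3 go.py 628.5 253.5 23 1.2
```

```text
time: 24.02
ee_pos: [0.6269, 0.2533, 0.0681]
eef_rot: [0.699, 0.715, -0.002, -0.001]
ft_force: [0.2, -0.8, 0.4]
width: 0.0522
grip_force: 0.0
t 24.02 now [626.9 253.3  68.1] yaw_y 1.3 dp [0.0017 0.0119 0.3009] rot [-0.0006  0.0003  0.0002] w 0.0522 grip 0.0 F [ 0.2 -0.8  0.4]
```

```bash
python3 -m pendant '[{"dp":[0,0.01,0.15],"rotation":[0,0,0],"jaw":0.6},{"dp":[0,0.01,0.25],"rotation":[0,0,0],"jaw":0.6},{"dp":[0,0.01,0.3],"rotation":[0,0,0],"jaw":0.6},{"dp":[0,0.01,0.3],"rotation":[0,0,0],"jaw":0.6},{"dp":[0,0.01,0.3],"rotation":[0,0,0],"jaw":0.1},{"dp":[0,0.01,0.3],"rotation":[0,0,0],"jaw":0.1},{"dp":[0,0.01,0.3],"rotation":[0,0,0],"jaw":0.1},{"dp":[0,0.01,0.3],"rotation":[0,0,0],"jaw":0.1}]' 35
python3 -m pendant '[{"dp":[0,0,0],"rotation":[0,0,0],"jaw":0.1},{"dp":[0,0,-0.2],"rotation":[0,0,0],"jaw":0.1},{"dp":[0,0,-0.4],"rotation":[0,0,0],"jaw":0.1},{"dp":[0,0,-0.7],"rotation":[0,0,0],"jaw":0.1},{"dp":[0,0,-0.99],"rotation":[0,0,0],"jaw":0.1},{"dp":[0,0,-0.99],"rotation":[0,0,0],"jaw":0.1}]' 35
python3 go.py 614.5 -247 171 -18
```

```text
time: 25.02
ee_pos: [0.6295, 0.2546, 0.0253]
eef_rot: [0.699, 0.715, 0.0, 0.0]
ft_force: [-4.5, -0.7, 1.3]
width: 0.0199
grip_force: 2.3
time: 25.78
ee_pos: [0.6308, 0.2556, 0.1773]
eef_rot: [0.699, 0.715, 0.003, 0.001]
ft_force: [0.2, 1.0, -4.0]
width: 0.0199
grip_force: 34.9
t 25.77 now [630.8 255.6 177.3] yaw_y 1.4 dp [-3.3474 -0.1878  0.0343] rot [ 0.0008 -0.0005  0.0538] w 0.0199 grip 34.94 F [ 0.2  1.  -4. ]
```

```bash
python3 -m pendant '[{"dp":[-0.2,0,0],"rotation":[0,0,0],"jaw":0.1},{"dp":[-0.45,-0.02,0],"rotation":[0,0,0],"jaw":0.1},{"dp":[-0.7,-0.04,0],"rotation":[0,0,0],"jaw":0.1},{"dp":[-0.95,-0.06,0],"rotation":[0,0,0],"jaw":0.1}]'
python3 -m pendant '[{"dp":[-0.25,0,0],"rotation":[0,0,0],"jaw":0.1},{"dp":[-0.5,-0.02,0],"rotation":[0,0,0],"jaw":0.1},{"dp":[-0.75,-0.04,0],"rotation":[0,0,0],"jaw":0.1},{"dp":[-1,-0.06,0],"rotation":[0,0,0],"jaw":0.1}]'
python3 -m pendant '[{"dp":[-0.25,0,0],"rotation":[0,0,0.01],"jaw":0.1},{"dp":[-0.5,-0.02,0],"rotation":[0,0,0.025],"jaw":0.1},{"dp":[-0.75,-0.04,0],"rotation":[0,0,0.04],"jaw":0.1},{"dp":[-0.9,-0.06,0],"rotation":[0,0,0.0538],"jaw":0.1},{"dp":[-0.9,-0.06,0],"rotation":[0,0,0.0538],"jaw":0.1}]'
python3 go.py 614.6 -246 160 -18
```

```text
time: 26.28
ee_pos: [0.6229, 0.1103, 0.1719]
eef_rot: [0.699, 0.715, -0.001, -0.001]
ft_force: [1.2, -0.7, -2.9]
width: 0.0199
grip_force: 34.9
time: 26.78
ee_pos: [0.6174, -0.0397, 0.172]
eef_rot: [0.699, 0.715, -0.001, -0.001]
ft_force: [0.2, -0.1, -3.4]
width: 0.0193
grip_force: 34.9
time: 27.4
ee_pos: [0.6118, -0.177, 0.1731]
eef_rot: [0.811, 0.585, -0.001, 0.0]
ft_force: [-0.4, 1.0, -2.5]
width: 0.0199
grip_force: 34.9
t 27.4 now [ 611.8 -177.   173.1] yaw_y -18.4 dp [-0.4308  0.1628  0.0877] rot [-0.0001  0.0002 -0.0011] w 0.0199 grip 34.94 F [-0.4  1.  -2.5]
```

```bash
python3 -m pendant '[{"dp":[-0.2,0.08,0],"rotation":[0,0,-0.001],"jaw":0.1},{"dp":[-0.38,0.145,0],"rotation":[0,0,-0.001],"jaw":0.1},{"dp":[-0.43,0.163,0.08],"rotation":[0,0,-0.001],"jaw":0.1},{"dp":[-0.43,0.163,0.085],"rotation":[0,0,-0.001],"jaw":0.1},{"dp":[-0.43,0.163,0.085],"rotation":[0,0,-0.001],"jaw":0.1},{"dp":[-0.43,0.163,0.085],"rotation":[0,0,-0.001],"jaw":0.1}]'
python3 go.py 614.6 -246 118 -18
python3 wr.py scene 614 -246 160 144 158 s2; python3 wr.py wrist 614 -246 160 142 160 w9
```

```text
time: 28.15
ee_pos: [0.6163, -0.241, 0.1613]
eef_rot: [0.807, 0.591, 0.0, 0.0]
ft_force: [-1.1, 0.5, -3.0]
width: 0.0197
grip_force: 34.9
t 28.15 now [ 616.3 -241.   161.3] yaw_y -17.6 dp [-0.0355 -0.0008  0.2889] rot [ 0.0001 -0.0001  0.0012] w 0.0197 grip 34.94 F [-1.1  0.5 -3. ]
scene 5283
[ 618.7 -256.2  154.3] zmax 0.158 rect [ 615.6 -241.2  249.7  146.2   72.1] circle ((615.2654418945312, -242.42410278320312), 143.09115600585938)
wrist 60247
[ 636.7 -176.9  153.6] zmax 0.16 rect [ 624.3 -215.8  192.2  145.2   72.2] circle ((628.2592163085938, -204.33827209472656), 110.39299774169922)
```

View pics/w9.png

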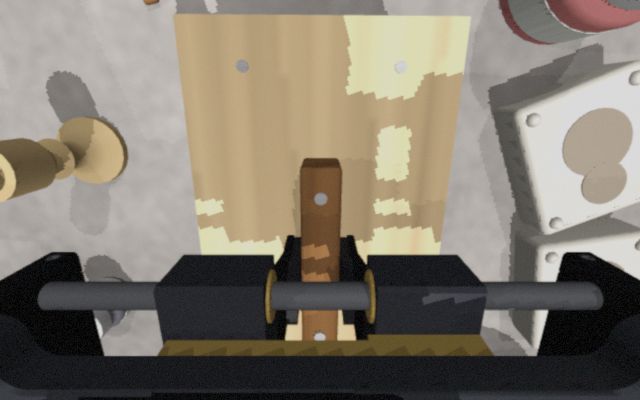

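View pics/s2.png

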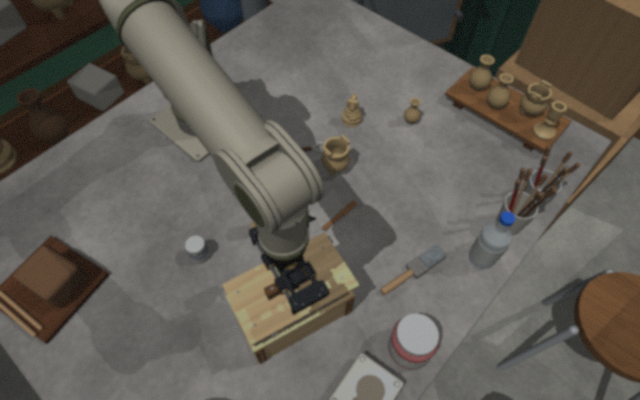

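In the wrist and scene views the lid is level above the crate. Both cameras agree it needs to go about 5 mm along -tool x.

```bash
python3 -m pendant '[{"dp":[-0.034,0.002,0],"rotation":[0,0,0.0012],"jaw":0.1},{"dp":[-0.034,0.002,0.08],"rotation":[0,0,0.0012],"jaw":0.1},{"dp":[-0.034,0.002,0.16],"rotation":[0,0,0.0012],"jaw":0.1},{"dp":[-0.034,0.002,0.21],"rotation":[0,0,0.0012],"jaw":0.1},{"dp":[-0.034,0.002,0.22],"rotation":[0,0,0.0012],"jaw":0.1},{"dp":[-0.034,0.002,0.22],"rotation":[0,0,0.0012],"jaw":0.1}]'
python3 go.py 615.1 -245.8 117.5 -18
```

```text
time: 29.0
ee_pos: [0.6147, -0.2472, 0.128]
eef_rot: [0.809, 0.587, 0.0, 0.0]
ft_force: [-0.5, 0.2, -2.4]
width: 0.0199
grip_force: 34.9
t 29.0 now [ 614.7 -247.2  128. ] yaw_y -18.1 dp [ 0.0098 -0.0007  0.0699] rot [ 0.     -0.     -0.0002] w 0.0199 grip 34.94 F [-0.5  0.2 -2.4]
```

```bash
python3 -m pendant '[{"dp":[0.008,0,0.02],"rotation":[0,0,0],"jaw":0.1},{"dp":[0.008,0,0.035],"rotation":[0,0,0],"jaw":0.1},{"dp":[0.008,0,0.05],"rotation":[0,0,0],"jaw":0.1},{"dp":[0.008,0,0.06],"rotation":[0,0,0],"jaw":0.1},{"dp":[0.008,0,0.068],"rotation":[0,0,0],"jaw":0.1},{"dp":[0.008,0,0.072],"rotation":[0,0,0],"jaw":0.1},{"dp":[0.008,0,0.072],"rotation":[0,0,0],"jaw":0.1}]'
```

```text
time: 29.88
ee_pos: [0.615, -0.2462, 0.1173]
eef_rot: [0.809, 0.587, 0.0, 0.0]
ft_force: [-0.5, -0.3, -0.7]
width: 0.0198
grip_force: 34.9
```

Height 117.3 mm matches seating, and part of the lid's weight is already off the gripper. I'll release it and check.

```bash
python3 -m pendant '[{"dp":[0,0,0.005],"rotation":[0,0,0],"jaw":0.1},{"dp":[0,0,0.005],"rotation":[0,0,0],"jaw":0.5},{"dp":[0,0,0.005],"rotation":[0,0,0],"jaw":0.6},{"dp":[0,0,0],"rotation":[0,0,0],"jaw":0.6},{"dp":[0,0,-0.2],"rotation":[0,0,0],"jaw":0.6},{"dp":[0,0,-0.5],"rotation":[0,0,0],"jaw":0.6},{"dp":[0,0,-0.8],"rotation":[0,0,0],"jaw":0.6},{"dp":[0,0,-0.8],"rotation":[0,0,0],"jaw":0.6}]'
python3 - <<'E'
from h import *
from bench import camera
for n in('scene','wrist'):
    c=camera(n);p=cloud(c).reshape(-1,3);near=np.hypot(p[:,0]-.614,p[:,1]+.246)<.15
    q=p[near&(p[:,2]>.1)&(p[:,2]<.118)]
    A=np.c_[q[:,:2]-[.614,-.246],np.ones(len(q))];f=np.linalg.lstsq(A,q[:,2],rcond=None)[0]
    b=p[near&(p[:,2]>.13)&(p[:,2]<.145)]
    print(n,len(q),'plane tilt+z',f.round(4),'board',rect(q),'batten',rect(b))
cv2.imwrite('pics/w10.png',c['image'][...,::-1])
E
```

```text
time: 30.88
ee_pos: [0.6168, -0.2463, 0.2415]
eef_rot: [0.809, 0.587, 0.002, 0.003]
ft_force: [-0.5, -0.3, -0.4]
width: 0.052
grip_force: 0.0
scene 5525 plane tilt+z [-0.0028  0.0014  0.1105] board [ 614.1 -246.9  249.1  147.3   71.9] batten [ 604.1 -278.2   44.7   22.4   70.7]
wrist 29942 plane tilt+z [-0.0014  0.0004  0.1095] board [ 618.2 -236.2  224.3  144.5   71.6] batten [ 614.5 -247.1  109.3   20.    71.6]
```

View pics/w10.png

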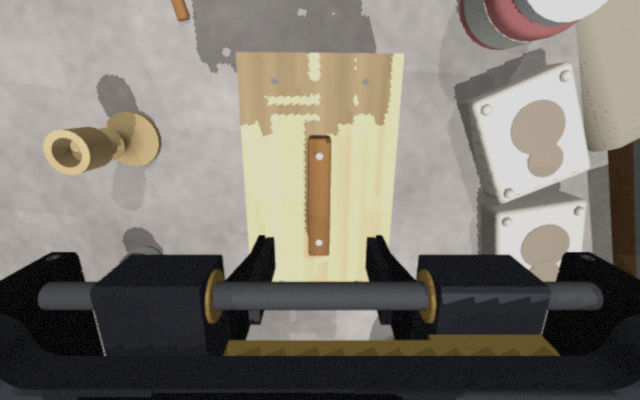

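The board sits at (320,165) with its top at 109.5 mm, where 109 means seated. It is level and centred within about 1 mm, so I'm handing the job in.

```bash
python3 -c "from bench import r; print(r.close_job())"
```

```text
the job is handed in; nothing more can be done
None
```

The job is handed in: the small burner and both small candlesticks are in their compartments, the lid measured level and centred on the rim, and the arm stayed clear of the other pieces; the interface returned no verdict.

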